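Draw a dropped collar out from under the splash guard

ROBOT

A 6-joint arm with a two-finger parallel gripper is mounted at the origin on the work surface. World frame = base frame: x ahead of the robot, y to its left, z up, the work surface at z = 0. Lengths are in m, angles in rad, forces in N, time in s.
With the tool pointing down it reaches from about 0.35 to 0.875 m from the base axis. Payload 4.2 kg.
Tool frame: the origin (TCP) lies on the centre line of the jaws, within the pads' length; the fingertips stand 14 mm ahead of it and the grasp point (between the pads) lies 5 mm behind it (env.tip_reach is the distance from the TCP to the fingertips, in m); z points along the fingers, y is the direction in which the jaws open and shut (so a half turn about z gives the same grasp; the last joint's range is limited). The gripper opens to 85 mm and grips with 20 to 120 N. Pads are 22 mm wide; open, the fingers measure 114 mm over their backs; the gripper's body (76 mm by 85 mm) begins 54 mm behind the grasp point. The pads swing forward as they close: fully open they stand 13 mm farther back than shut.
Start: joints at [-1.011, 0.385, 0.008, 0, -1.194, -0.259], TCP at [0.185, -0.597, 0.245] pointing down, gripper open.
Joint ranges: [-3.14, 3.14], [-1.21, 2.06], [-1.07, 1.41], [-3.16, 2.05], [-2.99, -0.16], [-3.1, 3.1]. Speed limits (rad/s): [2.79, 2.79, 3.14, 3.14, 3.14, 3.14].

INTERFACE

Orientations are given as a unit quaternion [w, x, y, z].
In Python, from workcell import env gives the robot as it stands. Calls block until the motion is done:
- env.movep(position, orientation): joint-space move of the TCP to a pose.
- env.move_straight(position, rotation=None, rate=0.15, force_limit=None): straight line of the TCP; rotation=None keeps the orientation; rate is the mean speed in m/s. With force_limit (N) it stops when the force on the tool has changed by that much, and returns True; else False.
- env.movej(angles): joint-space move.
- env.move_gripper(opening): finger opening in m; the grip force is fixed at half the most; returns when the fingers have stopped.
- env.pause(seconds).
- env.solve_ik(position, orientation): joint angles nearest the present ones, or None.
- env.snapshot(name): name is "side" or "top"; returns the picture (420x560x3 uint8, red, green, blue); there is no depth.
- env.get_calibration(name): a dict with "intrinsics" (3x3 intrinsics, pixels), "dist_coeffs" ([k1, k2, p1, p2, k3] as OpenCV has them; the pictures are not rectified), "R" (3x3) and "t" (3): a world point X has camera coordinates R X + t. Camera axes: x right, y down, z forward; pixel columns grow to the right and rows downward; lengths in m; the calibration is good to about 2 mm. A picture is of the moment at which its call begins. get_calibration takes no time and is no camera call.
A pose or a line that the arm cannot do raises env.MotionError and nothing moves.
- env.job_done(): hands the job in, once; it reports no verdict.
Trained networks look in the newest picture that a camera, given by its name, has taken for a name from the list of things; names that differ only in an ending like _2 or _b are one class to them, and where a whole thing is asked for, a point or a joint stands for the part that bears it (a point fixed in the world has none). Each returns a list of dicts, best first, with "p" (0 to 1); they miss things now and then, are a little off and sometimes report something else, mostly with a low value. They report only what shows in the picture. A call takes as long as a camera call. They do not tell look-alikes from the thing itself.
- env.spot_in(camera, query): "rect" ([left, top, right, bottom] in pixels, round what is visible of it).
- env.regions_of(camera, query): "region" (420x560 bool, what is visible of it) and "rect" ([left, top, right, bottom] in pixels, round what is visible of it).
Readings, each from a call of its own:
- env.current_clock(): time.
- env.current_joint_positions(): joint angles.
- env.current_joint_vel(): joint speeds.
- env.current_tau(): joint torques, N m.
- env.current_eef_pos(): TCP position.
- env.current_tcp_rot(): TCP orientation.
- env.current_force(): force on the tool from outside, world axes, zero at the start.
- env.current_wrist_torque(): the same for the moment, N m.
- env.current_finger_gap(): finger opening in m.
Only numpy, scipy, OpenCV 4.12 (cv2) and the standard library are available. Lean on these libraries where they do the work, as an engineer would, in place of code of your own. Each camera call takes 0.05 s, during which the arm holds its last target.

TASK

A steel collar has been dropped under the fixed splash guard. Take the hooked rod by its handle, reach it under the guard and set its tip down on the bench inside the collar's hole, then draw the collar out with the rod alone until you feel it seat in the V-shaped jaw of the stop, and hold it there for a moment, bearing with about 8 N and never more than 11 N. Then unhook the rod and stand it back on the bench, let go, its tip in front of the guard and clear of collar and stop, leaving the collar lying in the stop and the bystanders undisturbed.

Things in the scene. Friction and masses are not known exactly. Their poses are not given: they have to be found in the camera images.
- hook: Hooked rod, loose, 240 g. Grey block handle 80 (x) x 20 (y) x 46 mm high, standing on its flat underside; origin at the centre of that underside, z up. A straight steel rod 8 mm thick leaves the handle along +x, its centre line 36 mm above the underside, to x = 260 mm, where it turns straight down in a leg. Grip the handle across y.
- hook_tip (a point): The lowest point of the rod's down-turned leg (8 mm thick, rounded end), 260 mm along +x from the hook's origin and level with the handle's underside, so the tool stands on the bench on handle and leg.
- collar: Dark steel collar, loose, a flat ring: outer diameter 44 mm, hole diameter 22 mm right through, 12 mm high, about 110 to 225 g, lying flat on the bench under the guard, 45 to 75 mm behind its front. Origin at the centre of its underside. Friction on the bench varies.
- guard: Fixed splash guard. Origin at bench level, middle of its open front; +x points level into the guard, y across, z up. Clear front panel 5 mm thick at x = 0, 80 to 125 mm high; below it a gap 80 mm high, y -99 to 99 mm. 12 mm posts at x = 0 and 150, y = -105 and 105 mm, clear side walls between; roof bars at 121 mm height, too close for a gripper; rear wall at x = 151 mm.
- stop: Fixed stop before the guard: a rail with a clamped aluminium V jaw, open to +x (to the guard): two bars at right angles, 10 mm thick, 14 mm high. Origin at bench level, 50 to 65 mm before the guard, is the seated collar's centre with the jaw fully forward, but the jaw is clamped anywhere from there to 24 mm back (-x), not measured: feel for it. It is rigid under such a pull.
- stop_back (a point): Rear end of the stop's rail on the bench, 64 mm behind the stop's origin (-x). The V's inner corner lies 31 mm, its outer end 44 mm behind the seated collar's centre, its arms reach 34 mm to either side. Only the thin rod fits over the V; keep the handle behind it. The bars give little: each further millimetre of pull adds several newtons.
- bowl: Bystander: small steel bowl, 90 mm across, 45 mm high, origin under its centre.
- cup: Bystander: clear plastic cup, 66 mm across, 60 mm high, origin under its centre.
- jar: Bystander: white capped jar, 52 mm across, 80 mm high, origin under its centre.
There are look-alikes about, which are no part of the job. Of the things that look like the stop, take the one that is farthest to the robot's left at the start.

How it is judged:
On the way, in this order (a step that is already met when the one before it is completed fails the run):
1. under the guard, the rod's tip is set down inside the collar's hole (horizontal distance between hook_tip and collar below 0.01 m and height (world z) of hook_tip below 0.007 m and x of collar in the frame of guard above 0.03 m), for 0.1 s.
2. the rod pulls the collar firmly home in the stop's jaw, bearing there with more than 5 N (contact force between collar and stop above 5 N and contact force between hook and collar above 5 N and x of collar in the frame of stop between -0.028 and 0.004 m and y of collar in the frame of stop between -0.005 and 0.005 m), for 0.3 s.
At the end, for the whole second after the job is handed in: The collar lies flat and at rest, in the stop: within 5 mm of the stop's x axis, at its x from -28 to +4 mm. The rod stands upright and at rest on the bench, let go, touching neither collar, stop nor guard, its tip in front of the guard by 10 mm or more and at least 30 mm from the collar's centre (x of collar in the frame of stop between -0.028 and 0.004 m and y of collar in the frame of stop between -0.005 and 0.005 m and angle between collar's own z axis and vertical below 0.06 rad and height (world z) of collar below 0.004 m and linear speed of each of collar, hook below 0.01 m/s and angle between hook's own z axis and vertical below 0.08 rad and height (world z) of hook below 0.005 m and horizontal distance between hook_tip and collar above 0.03 m and x of hook_tip in the frame of guard below -0.01 m and contact force between hook and collar below 0.1 N and contact force between hook and stop below 0.1 N and contact force between hook and guard below 0.1 N).
It fails at once if the rod bears on the collar with more than 16 N (contact force between hook and collar above 16 N).
It fails at once if the collar is pulled against the stop with more than 16 N (contact force between collar and stop above 16 N).
It fails at once if the robot touches the collar itself (contact force between any of the fingers, the arm and collar above 0.5 N).
It fails at once if the rod or the robot knocks against the guard with more than 10 N (contact force between any of hook, the arm, the fingers and guard above 10 N).
It fails at once if a bystander is moved by more than 15 mm (distance of any of bowl, cup, jar from where it was at the start of the episode above 0.015 m).
It also fails if it takes over 64 s, if anything falls off the work surface, if the arm or the gripper's body presses on something with over 40 N, if the wrist force passes 120 N, or if a joint passes its speed limit or range.

## Working session

There is one attempt and no reset: what is moved stays moved. The work goes in short steps, each a Python script; the robot and the scene stay as the last script left them, time stands still between calls to the robot, and variables do not carry over. Pictures are saved under pics/ and viewed, and the job is handed in when it is done.

```bash
ls; mkdir -p pics; python3 - <<'E'
from workcell import env
import cv2
for n in("side","top"):
    im=env.snapshot(n); cv2.imwrite(f"pics/{n}0.png",im[:,:,::-1])
    c=env.get_calibration(n); print(n,c)
    for q in("hook","hook_tip","collar","guard","stop","stop_back","bowl","cup","jar"):
        print(q,[(([round(v) for v in d["rect"]]),round(d["p"],2)) for d in env.spot_in(n,q)])
print(env.current_clock(),env.current_tcp_rot())
E
```

```text
pics
side {'intrinsics': array([[404.6905261 ,   0.        , 281.2783728 ],
       [  0.        , 404.6905261 , 205.54911797],
       [  0.        ,   0.        ,   1.        ]]), 'dist_coeffs': array([-0.0225304,  0.       ,  0.       ,  0.       ,  0.       ]), 'R': array([[-0.81317232, -0.58202165,  0.00125245],
       [-0.27881258,  0.38765266, -0.87862902],
       [ 0.5108956 , -0.714826  , -0.47750337]]), 't': array([0.46361513, 0.18151743, 0.62360351])}
hook [([296, 157, 405, 187], 0.72)]
hook_tip [([296, 155, 408, 184], 0.62)]
collar [([114, 308, 187, 363], 0.61)]
guard [([160, 164, 298, 299], 0.93)]
stop [([416, 199, 442, 218], 0.67), ([375, 218, 410, 240], 0.63), ([257, 157, 282, 169], 0.58)]
stop_back [([376, 218, 405, 237], 0.72), ([257, 157, 282, 169], 0.58), ([416, 203, 441, 218], 0.52)]
bowl [([115, 306, 187, 361], 0.66)]
cup [([232, 158, 254, 175], 0.76)]
jar [([72, 265, 115, 324], 0.7)]
top {'intrinsics': array([[513.01470064,   0.        , 275.93860066],
       [  0.        , 513.01470064, 217.12371501],
       [  0.        ,   0.        ,   1.        ]]), 'dist_coe
[... 316 characters left out ...]

hook [([382, 156, 419, 272], 0.58)]
hook_tip [([383, 155, 417, 273], 0.73)]
collar [([208, 202, 227, 222], 0.74), ([100, 209, 136, 245], 0.34), ([165, 139, 266, 255], 0.2)]
guard [([163, 138, 265, 255], 0.93)]
stop [([277, 200, 297, 232], 0.52), ([360, 299, 389, 324], 0.52), ([307, 282, 335, 303], 0.49), ([359, 106, 388, 133], 0.48), ([379, 157, 415, 274], 0.2)]
stop_back [([310, 280, 337, 305], 0.84), ([362, 296, 387, 323], 0.6), ([273, 200, 293, 229], 0.54), ([361, 109, 388, 134], 0.51)]
bowl [([101, 210, 136, 248], 0.92)]
cup [([311, 112, 339, 141], 0.9), ([163, 139, 263, 254], 0.32)]
jar [([104, 167, 134, 187], 0.96)]
1.0 [-5.74638918e-06 -1.49811989e-01  9.88714503e-01  7.23210421e-06]
```

```bash
python3 - <<'E'
import cv2,numpy as np
a=cv2.imread("pics/side0.png");b=cv2.imread("pics/top0.png")
cv2.imwrite("pics/side_c.png",cv2.resize(a[130:290,130:450],None,fx=2.5,fy=2.5,interpolation=3))
cv2.imwrite("pics/top_c.png",cv2.resize(b[95:335,95:425],None,fx=2.4,fy=2.4,interpolation=3))
E
```

```text
(no output)
```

View pics/top_c.png

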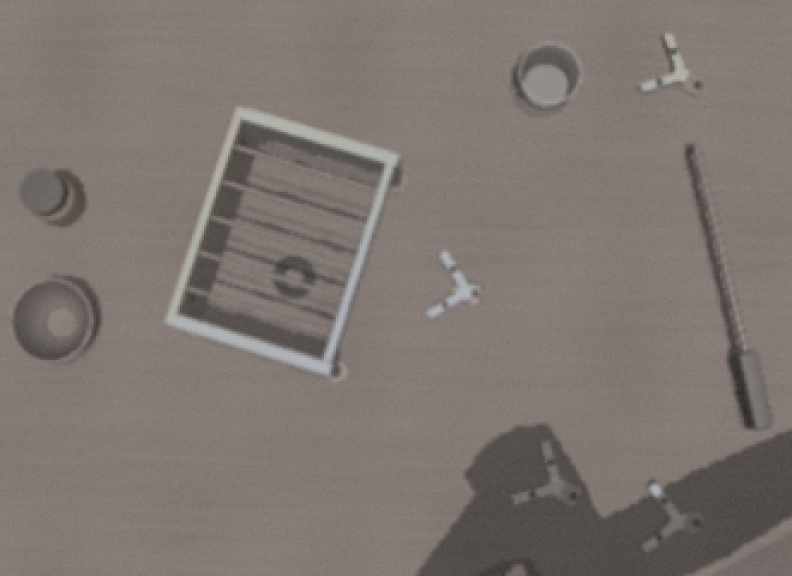

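View pics/side_c.png

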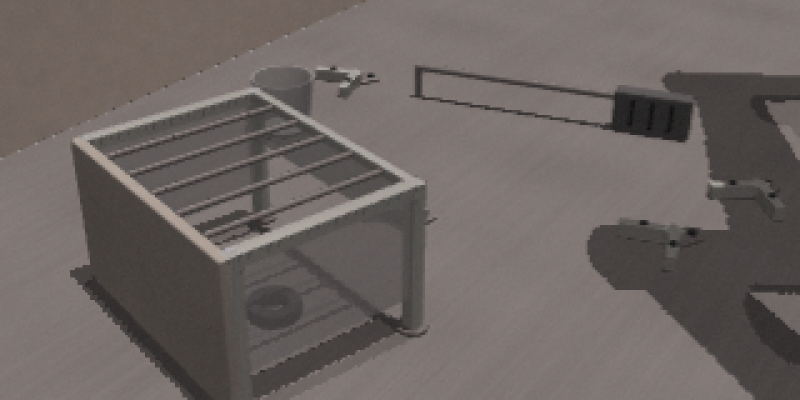

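View pics/top0.png

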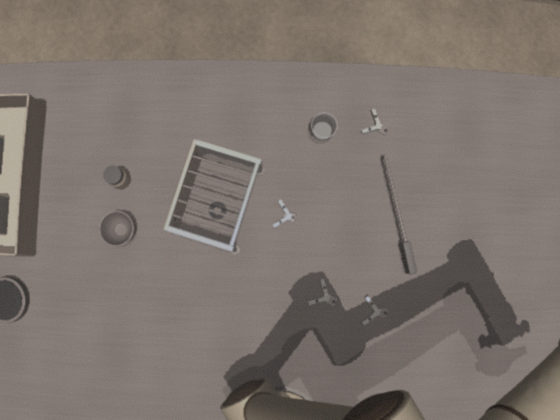

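```bash
python3 - <<'E'
import cv2,numpy as np
a=cv2.imread("pics/side0.png");b=cv2.imread("pics/top0.png")
def z(im,x0,y0,x1,y1,f,n):
    c=cv2.resize(im[y0:y1,x0:x1],None,fx=f,fy=f,interpolation=cv2.INTER_CUBIC)
    for x in range((x0+9)//10*10,x1,10): cv2.line(c,(int((x-x0+.5)*f),0),(int((x-x0+.5)*f),6),(0,255,255),1);cv2.putText(c,str(x),(int((x-x0+.5)*f),16),0,.35,(0,255,255))
    for y in range((y0+9)//10*10,y1,10): cv2.line(c,(0,int((y-y0+.5)*f)),(6,int((y-y0+.5)*f)),(0,255,255),1);cv2.putText(c,str(y),(8,int((y-y0+.5)*f)),0,.35,(0,255,255))
    cv2.imwrite(f"pics/{n}.png",c)
z(b,160,130,310,260,4.6,"z_guard")
z(b,262,190,312,240,12,"z_stop")
z(b,372,145,432,285,4.2,"z_hook")
z(a,285,145,415,195,6,"z_hooks")
E
```

```text
(no output)
```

View pics/z_guard.png

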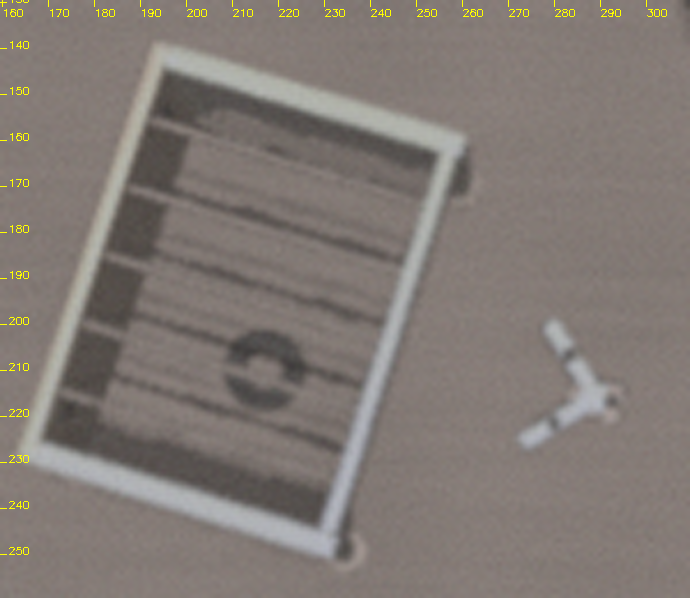

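View pics/z_stop.png

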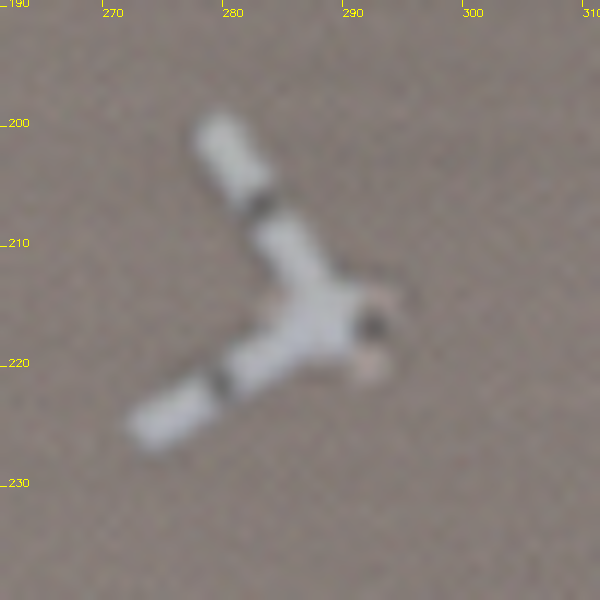

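View pics/z_hook.png

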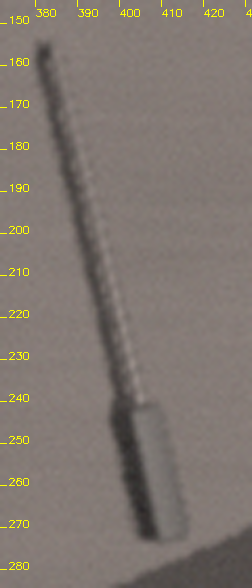

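View pics/z_hooks.png

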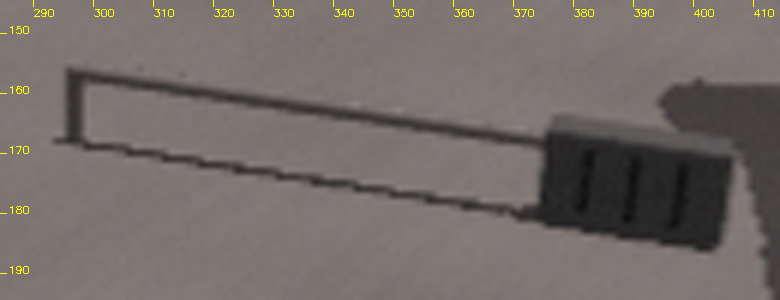

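```bash
cat > h.py <<'E'
from workcell import env
import numpy as np, cv2
from scipy.spatial.transform import Rotation as Ro
C={n:env.get_calibration(n) for n in("side","top")}
def w(n,px,z):
    c=C[n]; u=cv2.undistortPoints(np.array(px,float).reshape(-1,1,2),c["intrinsics"],c["dist_coeffs"]).reshape(-1,2)
    d=np.c_[u,np.ones(len(u))]@c["R"]; o=-c["R"].T@c["t"]
    return o+d*((z-o[2])/d[:,2])[:,None]
def proj(n,X):
    c=C[n]; return cv2.projectPoints(np.array(X,float).reshape(-1,3),cv2.Rodrigues(c["R"])[0],c["t"],c["intrinsics"],c["dist_coeffs"])[0].reshape(-1,2)
def quat(yaw): # tool down, tool x along yaw
    r=Ro.from_euler('z',yaw)*Ro.from_euler('x',np.pi)
    q=r.as_quat(); return np.r_[q[3],q[:3]]
E
python3 - <<'E'
from h import *
np.set_printoptions(precision=4,suppress=True)
g=w("top",[(193.6,139.3),(260.6,158.8),(232.3,250),(164.3,229.5)],.127)
print(g); print([np.linalg.norm(g[i]-g[(i+1)%4]) for i in range(4)])
for a,b in((1,0),(2,3)): d=g[b]-g[a];print("gyaw",np.arctan2(d[1],d[0]))
d=g[1]-g[2];print("gyaw lateral",np.arctan2(d[1],d[0])+0)
s=w("top",[(279.7,199.5),(273.2,225.3),(262+265/12-.5,190+205/12-.5),(262+225/12-.5,190+385/12-.5)],.014)
print("arm ends, bolts",s)
# collar mask
for n in("top","side"):
    for q in("collar","hook","stop"):
        for r in env.regions_of(n,q):
            m=r["region"]; ys,xs=np.nonzero(m); 
            print(n,q,round(r["p"],2),np.round(r["rect"]),m.sum(),"cent",xs.mean(),ys.mean())
E
```

```text
[[0.6998 0.2158 0.127 ]
 [0.6571 0.0588 0.127 ]
 [0.4462 0.1171 0.127 ]
 [0.4886 0.2747 0.127 ]]
[np.float64(0.1627597017010841), np.float64(0.21879628076386803), np.float64(0.16320561358902794), np.float64(0.21935012275669613)]
gyaw 1.3047351741909434
gyaw 1.3081156137611933
gyaw lateral -0.26986634915195157
arm ends, bolts [[0.5772 0.0118 0.014 ]
 [0.5122 0.0265 0.014 ]
 [0.5597 0.0017 0.014 ]
 [0.5219 0.0091 0.014 ]]
top collar 0.49 [208. 203. 229. 220.] 163 cent 217.67484662576686 210.01226993865032
top collar 0.41 [312. 113. 338. 140.] 603 cent 323.3665008291874 126.27860696517413
top hook 0.79 [381. 156. 417. 276.] 689 cent 401.39477503628444 229.34687953555877
top stop 0.8 [307. 282. 336. 303.] 243 cent 324.5061728395062 296.36213991769546
top stop 0.66 [362. 108. 389. 136.] 228 cent 376.55263157894734 125.7719298245614
top stop 0.64 [271. 198. 297. 232.] 231 cent 283.97835497835496 215.64935064935065
top stop 0.5 [360. 297. 388. 324.] 230 cent 374.54782608695655 312.0695652173913
side hook 0.62 [296. 154. 406. 187.] 906 cent 372.0794701986755 170.83885209713026
side stop 0.87 [374. 220. 410. 240.] 318 cent 393.95283018867923 224.78616352201257
side stop 0.61 [413. 202. 443. 216.] 274 cent 429.8029197080292 206.9087591240876
side stop 0.58 [257. 157. 278. 173.] 139 cent 266.41007194244605 160.87769784172662
```

```bash
cat > fit.py <<'E'
from h import *
from scipy.optimize import minimize
np.set_printoptions(precision=4,suppress=True)
im=cv2.imread("pics/top0.png")[:,:,::-1]; g=cv2.cvtColor(im,cv2.COLOR_RGB2GRAY).astype(float)
S=8
def mask(n,polys,x0,y0,x1,y1):
    m=np.zeros(((y1-y0)*S,(x1-x0)*S),np.float32)
    for P,v in polys:
        p=(proj(n,P)-[x0,y0]+.5)*S-.5
        cv2.fillPoly(m,[np.round(p*16).astype(int)],v,shift=4)
    m=cv2.resize(m,(x1-x0,y1-y0),interpolation=cv2.INTER_AREA)
    return cv2.GaussianBlur(m,(0,0),.7)
def tf(P,x,y,a,z):
    P=np.array(P,float);c,s=np.cos(a),np.sin(a)
    return np.c_[x+c*P[:,0]-s*P[:,1],y+s*P[:,0]+c*P[:,1],np.full(len(P),z)]
def fit(polyf,p0,box,sc):
    x0,y0,x1,y1=box; I=g[y0:y1,x0:x1]
    def f(q):
        m=mask("top",polyf(p0+q*sc),*box); return -np.corrcoef(m.ravel(),I.ravel())[0,1]
    best=None
    for k in range(6):
        q0=np.random.default_rng(k).normal(size=len(p0))*(k>0)
        r=minimize(f,q0,method="Nelder-Mead",options=dict(initial_simplex=np.vstack([q0]+[q0+e*2 for e in np.eye(len(p0))]),maxiter=300))
        if best is None or r.fun<best.fun: best=r
    return p0+best.x*sc,best.fun
def stop(p):
    x,y,a=p[:3]; i=-31.1e-3;t=10e-3*2**.5
    R=34e-3; 
    # inner line from (i,0) at 45deg ; arm end cut perpendicular, outermost y=R
    L=(R-10e-3/2**.5*0)*1.0
    e=R*1.0
    inn=[i+(R-7.07e-3),R-7.07e-3+0]  # placeholder
    # arm end: inner pt (i+k,k), outer pt (i+k-7.07,k+7.07) with k+7.07=R
    k=R-7.07e-3
    out=[(i,0),(i+k,k),(i+k-7.07e-3,k+7.07e-3),(i-13e-3,1.1e-3),(i-13e-3,-1.1e-3),(i+k-7.07e-3,-k-7.07e-3),(i+k,-k)]
    return [(tf(out,x,y,a,.014),1)]
def collar(p):
    x,y=p; t=np.linspace(0,2*np.pi,40,endpoint=False);c=np.c_[np.cos(t),np.sin(t)]
    return [(tf(c*.022,x,y,0,0),-1),(tf(c*.022,x,y,0,.006),-1),(tf(c*.022,x,y,0,.012),-1),(tf(c*.011,x,y,0,.008),0)]
if __name__=="__main__":
    P,f=fit(stop,np.array([.553,.028,1.30]),(266,193,296,234),np.array([.003,.003,.05])); print("jaw centre",P,f)
    c=w("top",[(217.2,209.9)],.009)[0];print("collar0",c)
    Q,f=fit(collar,c[:2].copy(),(205,198,230,222),np.array([.003,.003])); print("collar",Q,f)
    gx=np.array([np.cos(1.303),np.sin(1.303)]);o=np.array([.5517,.088])+.006*gx;gy=np.array([-gx[1],gx[0]])
    for n,v in(("collar",Q),("jaw",P[:2])): print(n,"in guard",(v-o)@gx,(v-o)@gy)
    print("collar in jaw",tf([[0,0]],0,0,0,0).shape,(Q-P[:2])@[np.cos(P[2]),np.sin(P[2])],(Q-P[:2])@[-np.sin(P[2]),np.cos(P[2])])
    # overlay
    for n,fn,pp,col in(("top",stop,P,(0,255,0)),("top",collar,Q,(0,0,255))):pass
    for n in("top","side"):
        I=cv2.imread(f"pics/{n}0.png"); x0,y0,x1,y1=(160,130,310,260) if n=="top" else(150,150,310,310); F=4.6 if n=="top" else 3.7
        I=cv2.resize(I[y0:y1,x0:x1],None,fx=F,fy=F,interpolation=2)
        def dr(X,col): cv2.polylines(I,[np.round((proj(n,X)-[x0,y0]+.5)*F).astype(int)],True,col,1)
        for pl,_ in stop(P): dr(pl,(0,255,0))
        for pl,_ in collar(Q): dr(pl,(0,0,255))
        for h in(0,.08,.125): dr(tf([(-.006,-.111),(-.006,.111),(.156,.111),(.156,-.111)],*o,1.303,h),(255,255,0))
        cv2.imwrite(f"pics/ov_{n}.png",I)
E
python3 fit.py
```

```text
jaw centre [0.5448 0.0247 1.3682] -0.7877484837191095
collar0 [0.5477 0.1681 0.009 ]
collar [0.5472 0.1687] -0.7972836351018143
collar in guard 0.07065521350899402 0.025707452840157515
jaw in guard -0.06890940991711912 -0.010132313719990365
collar in jaw (1, 3) 0.1416022184550209 0.026675545126111373
```

View pics/ov_top.png

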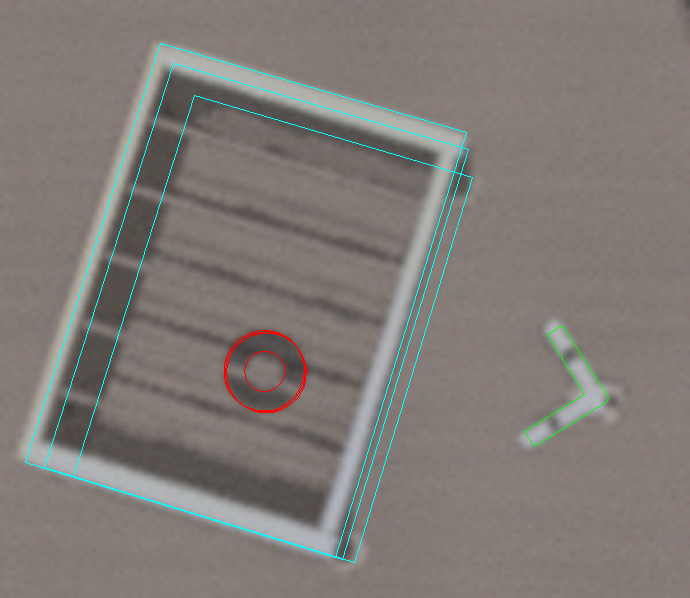

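View pics/ov_side.png

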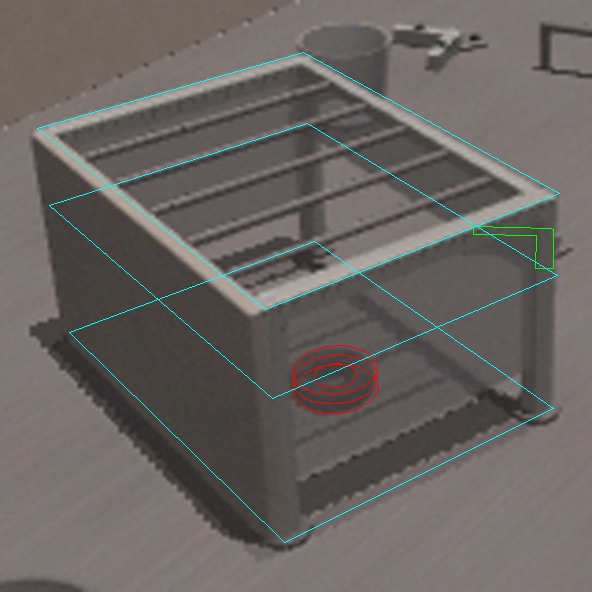

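```bash
python3 - <<'E'
from h import *
np.set_printoptions(precision=4,suppress=True)
f=4.2;k=lambda x,y:(372+x/f-.5,145+y/f-.5)
h=w("top",[k(135,406),k(159,403),k(187,537),k(157,541)],.046);print("handle top",h,h.mean(0))
r=w("top",[k(42,48),k(90,230),k(132,400)],.040);print("rod",r)
a=(h[0]+h[1]-h[2]-h[3])/2;print("yaw h",np.arctan2(a[1],a[0]),np.linalg.norm(a));a=r[0]-r[2];print("yaw rod",np.arctan2(a[1],a[0]))
f=6;k=lambda x,y:(285+x/f-.5,145+y/f-.5)
t=w("side",[k(74,141)],.0);print("tip side",t)
h=w("side",[k(557,117),k(733,156),k(722,152)],.046);print("handle side top-left, right",h)
h=w("side",[k(541,220),k(716,250)],.0);print("side bottoms (near face)",h,"len",np.linalg.norm(h[0]-h[1]),"yaw",np.arctan2(*(h[0]-h[1])[[1,0]]))
print(env.current_clock(),env.tip_reach)
E
```

```text
handle top [[ 0.4788 -0.2944  0.046 ]
 [ 0.4809 -0.3087  0.046 ]
 [ 0.4029 -0.3264  0.046 ]
 [ 0.4004 -0.3084  0.046 ]] [ 0.4407 -0.3095  0.046 ]
rod [[ 0.6904 -0.2393  0.04  ]
 [ 0.5822 -0.2683  0.04  ]
 [ 0.4825 -0.2941  0.04  ]]
yaw h 0.19971697381559986 0.07976154852898884
yaw rod 0.2575259618738283
tip side [[ 0.6921 -0.2466 -0.    ]]
handle side top-left, right [[ 0.4766 -0.3028  0.046 ]
 [ 0.3985 -0.3068  0.046 ]
 [ 0.4038 -0.3082  0.046 ]]
side bottoms (near face) [[ 0.4748 -0.2943 -0.    ]
 [ 0.4004 -0.3103  0.    ]] len 0.07618326366641756 yaw 0.21201748518857896
1.3 0.014
```

```bash
cat > ovh.py <<'E'
from h import *
def hookpts(x,y,a):
    R=Ro.from_euler('z',a).as_matrix();t=np.array([x,y,0])
    L=[]
    for z in(0,.046): L.append([(-.04,-.01,z),(.04,-.01,z),(.04,.01,z),(-.04,.01,z)])
    for dy in(-.004,.004): L.append([(.04,dy,.036),(.264,dy,.036)])
    for dz in(-.004,.004): L.append([(.04,0,.036+dz),(.26,0,.036+dz)])
    for dx in(-.004,.004): L.append([(.26+dx,0,0.002),(.26+dx,0,.036)])
    return [np.array(l)@R.T+t for l in L]
def draw(n,src,box,F,out,P):
    I=cv2.imread(src);x0,y0,x1,y1=box
    I=cv2.resize(I[y0:y1,x0:x1],None,fx=F,fy=F,interpolation=2)
    for X in hookpts(*P): cv2.polylines(I,[np.round((proj(n,X)-[x0,y0]+.5)*F).astype(int)],True,(0,255,0),1)
    return I
if __name__=="__main__":
    import sys
    P=[float(v) for v in sys.argv[1:4]]
    a=draw("side","pics/side0.png",(285,145,415,195),6,0,P)
    b=draw("top","pics/top0.png",(372,145,432,285),4.2,0,P)
    b=np.rot90(b)
    c=np.zeros((600,800,3),np.uint8);c[:300,:780]=a;c[310:310+b.shape[0],:b.shape[1]]=b
    cv2.imwrite(sys.argv[4],c)
E
python3 ovh.py .440 -.311 .235 pics/oh1.png
```

```text
(no output)
```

View pics/oh1.png

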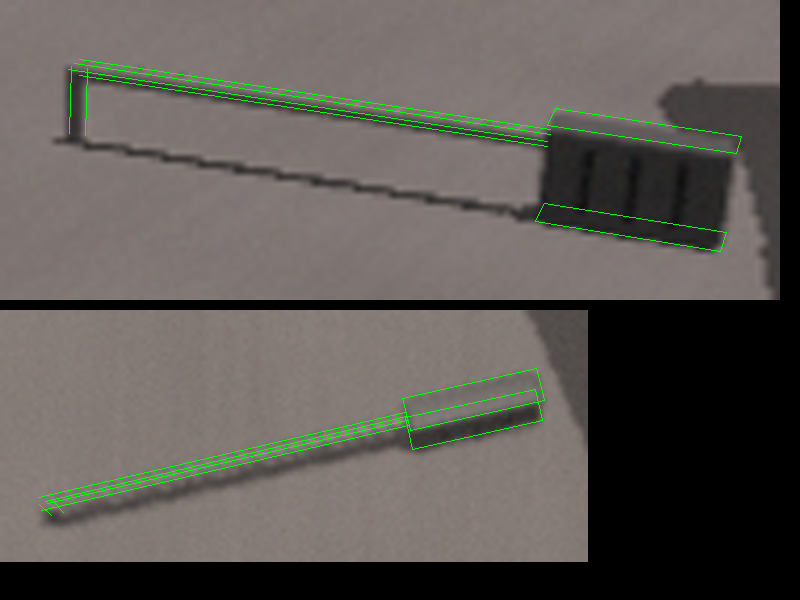

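```bash
python3 - <<'E'
from h import *
np.set_printoptions(precision=3,suppress=True)
def gp(tip,yaw,gx=.025): return np.array([tip[0]-(.26-gx)*np.cos(yaw),tip[1]-(.26-gx)*np.sin(yaw)])
hy=.235;g=np.array([.440+.025*np.cos(hy),-.310+.025*np.sin(hy)])
print("grip",g)
for k in(0,np.pi):
    for p,y in((g,hy),(gp((.5472,.1687),1.34),1.34),(gp((.5448,.0247),1.34),1.34)):
        print(k,p,env.solve_ik([*p,.02],quat(y+k)),env.solve_ik([*p,.15],quat(y+k)))
print(env.current_joint_positions())
E
```

```text
grip [ 0.464 -0.304]
0 [ 0.464 -0.304] [-0.288  0.533 -0.419  0.    -0.619  2.094] [-0.288  0.356 -0.298  0.    -0.917  2.094]
0 [ 0.493 -0.06 ] [ 0.206  0.466 -0.565  0.    -0.541  2.705] [ 0.206  0.266 -0.435  0.    -0.87   2.705]
0 [ 0.491 -0.204] [-0.089  0.505 -0.478  0.    -0.587  2.999] [-0.089  0.32  -0.354  0.    -0.897  2.999]
3.141592653589793 [ 0.464 -0.304] [-0.288  0.533 -0.419 -0.    -0.619 -1.048] [-0.288  0.356 -0.298  0.    -0.917 -1.048]
3.141592653589793 [ 0.493 -0.06 ] [ 0.206  0.466 -0.565  0.    -0.541 -0.437] [ 0.206  0.266 -0.435  0.    -0.87  -0.437]
3.141592653589793 [ 0.491 -0.204] [-0.089  0.505 -0.478  0.    -0.587 -0.142] [-0.089  0.32  -0.354  0.    -0.897 -0.142]
[-1.011  0.385  0.008 -0.    -1.194 -0.259]
```

```bash
python3 - <<'E'
from h import *
np.set_printoptions(precision=4,suppress=True)
q=quat(.235+np.pi)
env.movep([.464,-.304,.13],q)
env.move_straight([.464,-.304,.02],rate=.12)
print("open",env.current_force())
env.move_gripper(.01)
print(env.current_finger_gap(),env.current_eef_pos(),env.current_force())
env.move_straight([.464,-.304,.12],rate=.1)
env.pause(.2)
print(env.current_force(),env.current_wrist_torque(),env.current_clock())
for n in("side","top"): cv2.imwrite(f"pics/{n}1.png",env.snapshot(n)[:,:,::-1])
E
python3 -c "
import cv2,numpy as np
a=cv2.imread('pics/side1.png')[80:220,270:470];b=cv2.imread('pics/top1.png')[140:300,360:560]
cv2.imwrite('pics/l1.png',np.vstack([cv2.resize(a,None,fx=2.1,fy=2.1),cv2.resize(b[:,:200],None,fx=2.1,fy=1.8)]) )"
```

```text
open [ 0.0583 -0.0133 -0.8165]
0.019385317792224303 [ 0.4642 -0.304   0.0203] [-0.1258  0.4523  2.1999]
[-0.1831 -0.4934 -2.0977] [-0.0207  0.0844  0.0103] 5.8833
```

View pics/l1.png

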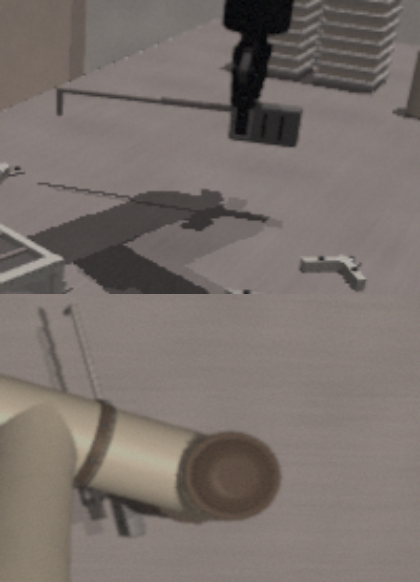

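```bash
cat > ov3.py <<'E'
from ovh import *
def ov(n,src,box,F,tcp,yaw,gx,out,pitch=0,zt=.020):
    # hook at tcp; hook origin = tcp - gx along yaw, z = tcp.z - zt
    I=cv2.imread(src);x0,y0,x1,y1=box
    I=cv2.resize(I[y0:y1,x0:x1],None,fx=F,fy=F,interpolation=2)
    R=(Ro.from_euler('z',yaw)*Ro.from_euler('y',pitch)).as_matrix()
    for X in hookpts(0,0,0):
        X=(np.array(X)-[gx,0,zt])@R.T+tcp
        cv2.polylines(I,[np.round((proj(n,X)-[x0,y0]+.5)*F).astype(int)],True,(0,255,0),1)
    cv2.imwrite(out,I)
E
python3 - <<'E'
from ov3 import *
t=env.current_eef_pos();print(t)
ov("side","pics/side1.png",(285,105,425,155),5.5,t,.235,.025,"pics/l2.png")
ov("top","pics/top1.png",(360,130,440,260),4.5,t,.235,.025,"pics/l3.png")
E
```

```text
[ 0.46384663 -0.3039338   0.11957724]
```

View pics/l2.png

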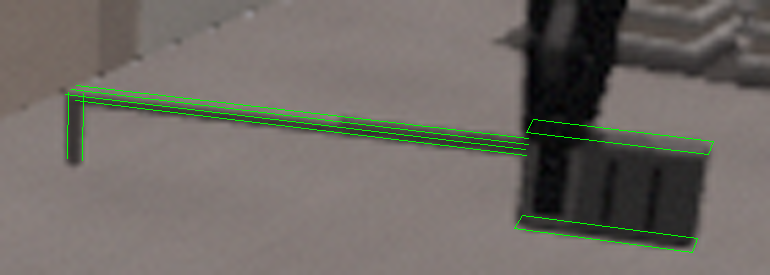

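View pics/l3.png

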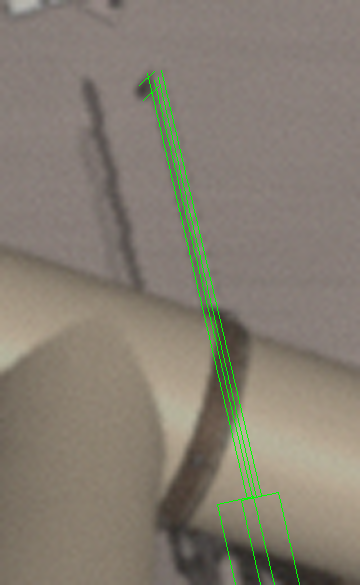

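```bash
cat >> h.py <<'E'
YAW=1.36; D=np.array([np.cos(YAW),np.sin(YAW)]); Q=quat(YAW+np.pi); L=.235
COL=np.array([.5472,.1687]); JAW=np.array([.5448,.0247]); ZT=.0203
def tcp(tip,z): return [*(np.array(tip)-L*D),z+ZT]
def ext(): # force along D
    return env.current_force()
E
python3 - <<'E'
from h import *
np.set_printoptions(precision=4,suppress=True)
pre=COL-.115*D
env.movep(tcp(pre,.10),Q)
env.move_straight(tcp(pre,.024),rate=.12)
env.pause(.1)
print(env.current_force(),env.current_eef_pos(),tcp(pre,.024))
env.move_straight(tcp(COL,.024),rate=.08)
env.pause(.2)
print(env.current_force(),env.current_eef_pos(),tcp(COL,.024),env.current_clock())
for n in("side","top"): cv2.imwrite(f"pics/{n}2.png",env.snapshot(n)[:,:,::-1])
from ov3 import *
t=env.current_eef_pos()
ov("side","pics/side2.png",(200,190,320,290),6,t,YAW,.025,"pics/m2.png")
ov("top","pics/top2.png",(180,160,310,260),6,t,YAW,.025,"pics/m3.png")
E
```

```text
[ 0.0155  0.532  -1.3676] [ 0.4748 -0.1738  0.0452] [np.float64(0.47396646693800326), np.float64(-0.17355261085236068), 0.0443]
[-0.8345 -0.0423 -2.5325] [ 0.498  -0.0614  0.0443] [np.float64(0.4980289135155165), np.float64(-0.06109818157229932), 0.0443] 9.5
```

View pics/m2.png

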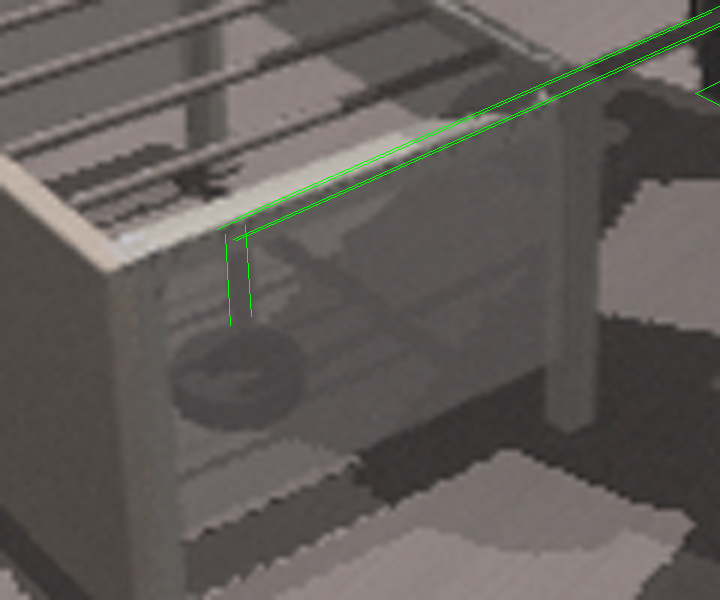

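View pics/m3.png

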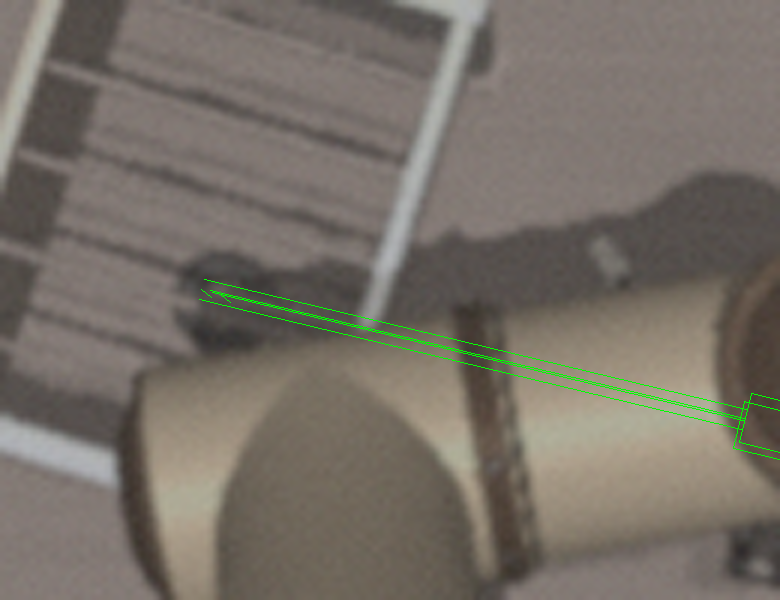

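```bash
python3 - <<'E'
import cv2,numpy as np
a=cv2.imread("pics/side2.png")[215:270,215:275].astype(float)
a=np.clip((a-40)*2.6,0,255).astype(np.uint8)
a=cv2.resize(a,None,fx=10,fy=10,interpolation=cv2.INTER_CUBIC)
b=cv2.imread("pics/side0.png")[215:270,215:275].astype(float)
b=np.clip((b-40)*2.6,0,255).astype(np.uint8)
b=cv2.resize(b,None,fx=10,fy=10,interpolation=cv2.INTER_CUBIC)
cv2.imwrite("pics/m4.png",cv2.resize(np.hstack([a,b]),(800,366)))
E
```

```text
(no output)
```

View pics/m4.png

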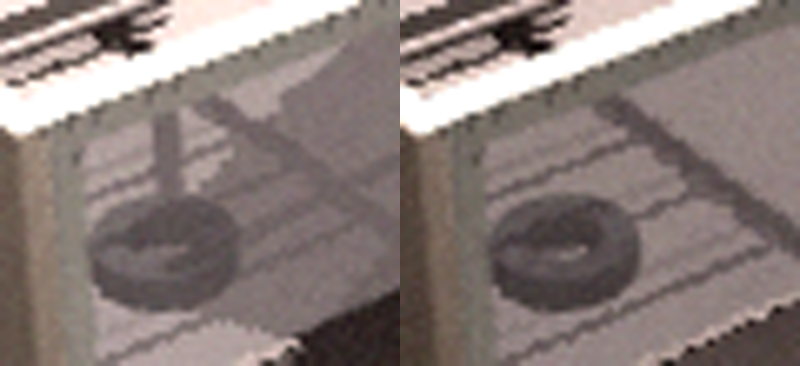

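```bash
python3 - <<'E'
from h import *
np.set_printoptions(precision=4,suppress=True)
print(proj("side",[[*COL,.006],[*COL,.012],[*COL,0],[*(COL+.01*D),.006],[COL[0]+.01,COL[1],.006]]))
print(w("side",[(239.2,252.3)],.006))
t=env.current_eef_pos();print("tip",t[:2]+L*D,t[2]-ZT,env.current_tcp_rot(),Q)
E
```

```text
[[240.0207 251.7578]
 [239.8712 249.1847]
 [240.1692 254.3118]
 [235.8441 253.7842]
 [236.0996 250.0189]]
[[0.5473 0.171  0.006 ]]
tip [0.5472 0.1685] 0.024005014696832368 [ 0.     -0.6287  0.7777  0.    ] [-0.     -0.6288  0.7776  0.    ]
```

```bash
python3 - <<'E'
from h import *
np.set_printoptions(precision=4,suppress=True)
c=COL+[0,.001]
env.move_straight(tcp(c,.024),rate=.03)
env.pause(.1);f0=env.current_force()
r=env.move_straight(tcp(c,-.003),rate=.03,force_limit=2.5)
env.pause(.1)
t=env.current_eef_pos();print(r,"tip",t[:2]+L*D,t[2]-ZT,f0,env.current_force(),env.current_wrist_torque(),env.current_clock())
cv2.imwrite("pics/side3.png",env.snapshot("side")[:,:,::-1])
a=cv2.imread("pics/side3.png")[215:270,215:275].astype(float)
a=np.clip((a-40)*2.6,0,255).astype(np.uint8)
cv2.imwrite("pics/m5.png",cv2.resize(a,None,fx=10,fy=10,interpolation=cv2.INTER_CUBIC))
E
```

```text
True tip [0.5469 0.1697] -1.924082334836888e-05 [ 0.3824  0.4342 -2.1671] [-0.4703  0.7807  5.3113] [0.177  0.0677 0.0515] 10.8
```

View pics/m5.png

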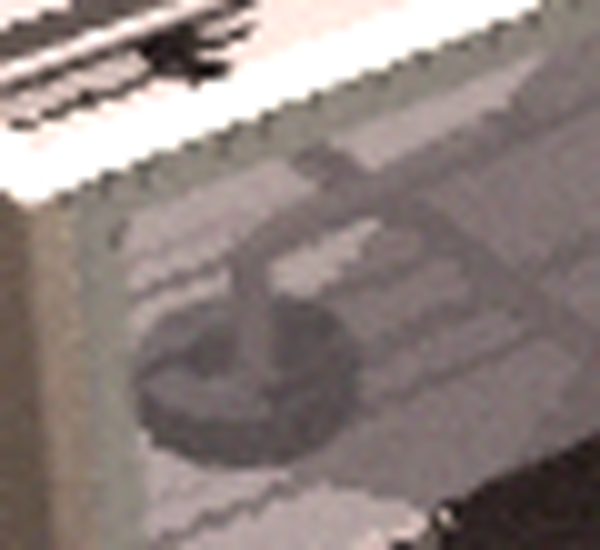

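```bash
cat >> h.py <<'E'
def favg(n=8,dt=.01):
    F=[]
    for _ in range(n): env.pause(dt); F.append(env.current_force())
    return np.mean(F,0),np.std(F,0)
def tip():
    t=env.current_eef_pos(); return t[:2]+L*D,t[2]-ZT
def st():
    f,s=favg(); p,z=tip(); d=p-JAW
    print("tip in jaw x,y mm",np.round([d@D*1e3,d@[-D[1],D[0]]*1e3,z*1e3],2),"F along D,lat,z",np.round([f[:2]@D,f[:2]@[-D[1],D[0]],f[2]],2),"sd",np.round(s,2),"t",round(env.current_clock(),2))
    return f
E
python3 - <<'E'
from h import *
c=COL+[0,.001]
env.move_straight(tcp(c,.0025),rate=.03)
st()
print(env.move_straight(tcp(c-.006*D,.0025),rate=.03,force_limit=5)); st()
P1=JAW+.035*D
print(env.move_straight(tcp(P1,.0025),rate=.06,force_limit=6)); st()
cv2.imwrite("pics/side4.png",env.snapshot("side")[:,:,::-1]);cv2.imwrite("pics/top4.png",env.snapshot("top")[:,:,::-1])
from ov3 import *
t=env.current_eef_pos()
a=cv2.imread("pics/side4.png")[180:300,190:350];cv2.imwrite("pics/n1.png",cv2.resize(a,None,fx=4,fy=4,interpolation=2))
a=cv2.imread("pics/top4.png")[180:250,210:310];cv2.imwrite("pics/n2.png",cv2.resize(a,None,fx=6,fy=6,interpolation=2))
E
```

```text
tip in jaw x,y mm [142.13  28.44   2.07] F along D,lat,z [ 0.21 -0.04 -2.52] sd [0.58 0.46 0.34] t 11.18
False
tip in jaw x,y mm [136.1   28.05   2.43] F along D,lat,z [-0.24 -0.2  -2.31] sd [0.24 0.49 0.38] t 11.6
False
tip in jaw x,y mm [35.13  0.    2.54] F along D,lat,z [ 0.03  0.01 -2.23] sd [0.56 0.35 0.35] t 13.57
```

View pics/n1.png

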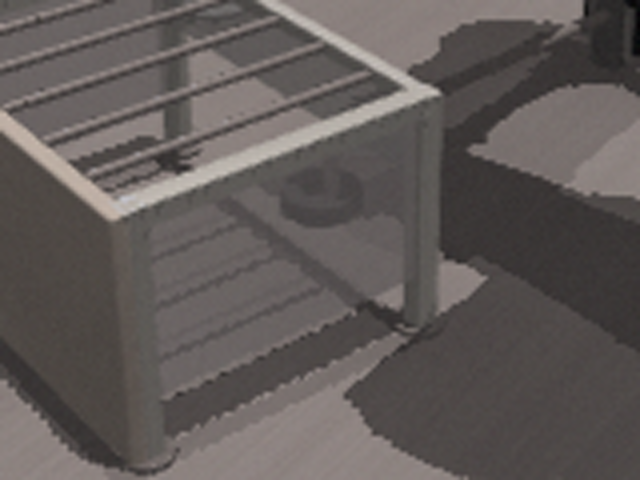

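View pics/n2.png

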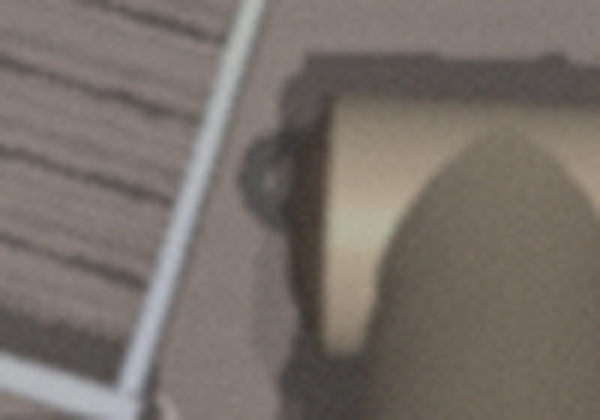

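```bash
python3 - <<'E'
from h import *
print(env.move_straight(tcp(JAW+.004*D,.0025),rate=.04,force_limit=5)); st()
print(env.move_straight(tcp(JAW-.020*D,.0025),rate=.008,force_limit=4)); st()
E
```

```text
False
tip in jaw x,y mm [4.07 0.   2.51] F along D,lat,z [ 0.34 -0.05 -2.32] sd [0.71 0.39 0.55] t 14.66
True
tip in jaw x,y mm [-6.17  0.6   1.48] F along D,lat,z [ 1.35 -0.36 -1.62] sd [0.56 0.53 0.46] t 16.23
```

```bash
cat > pull.py <<'E'
from h import *
n=np.array([-D[1],D[0]])
def run(x0,f0=.1,target=7.6):
    x=x0
    for i in range(25):
        x-=.0004
        env.move_straight(tcp(JAW+x*D,.0025),rate=.008,force_limit=6)
        f,s=favg(8,.015); F=f[:2]@D-f0; p,z=tip();d=p-JAW
        print(round(x*1e3,2),np.round([d@D*1e3,d@n*1e3,z*1e3],2),"F",round(F,2),"lat",round(f[:2]@n,2),"z",round(f[2],2),round(env.current_clock(),2))
        if F>target: break
        if x< -.020: break
    return x
E
python3 - <<'E'
from pull import *
run(-.0060,target=4.5)
E
```

```text
-6.4 [-6.22  0.21  2.25] F 3.4 lat -0.3 z -3.1 16.72
-6.8 [-6.33  0.16  2.29] F 5.87 lat -0.26 z -3.63 17.1
```

```bash
python3 - <<'E'
from pull import *
x=-.0068
for k in range(6):
    x-=.00015 if k else .00025
    env.move_straight(tcp(JAW+x*D,.0025),rate=.004,force_limit=4)
    f,s=favg(12,.015);F=f[:2]@D-.1;p,z=tip();d=p-JAW
    print(round(x*1e3,2),np.round([d@D*1e3,d@n*1e3,z*1e3],2),"F",round(F,2),"lat",round(f[:2]@n,2),"z",round(f[2],2),round(env.current_clock(),2))
    if F>7.7: break
for _ in range(3): 
    f,s=favg(15,.02);print(f[:2]@D-.1,f[:2]@n,f[2],env.current_clock())
cv2.imwrite("pics/top5.png",env.snapshot("top")[:,:,::-1])
a=cv2.imread("pics/top5.png")[180:260,240:340];cv2.imwrite("pics/n3.png",cv2.resize(a,None,fx=6,fy=6,interpolation=2))
E
```

```text
-7.05 [-6.42  0.14  2.26] F 6.41 lat -0.03 z -3.63 17.55
-7.2 [-6.43  0.13  2.24] F 7.11 lat 0.02 z -3.75 18.0
-7.35 [-6.48  0.1   2.24] F 7.54 lat -0.36 z -3.8 18.45
-7.5 [-6.53  0.1   2.21] F 8.08 lat -0.36 z -3.71 18.9
8.379027129895825 -0.04471480763865883 -3.82274960367367 19.15
7.862338929815095 -0.36350283277077594 -3.8256236690150143 19.4
8.219133091844828 -0.14530982706423196 -4.0169510521871405 19.65
```

View pics/n3.png

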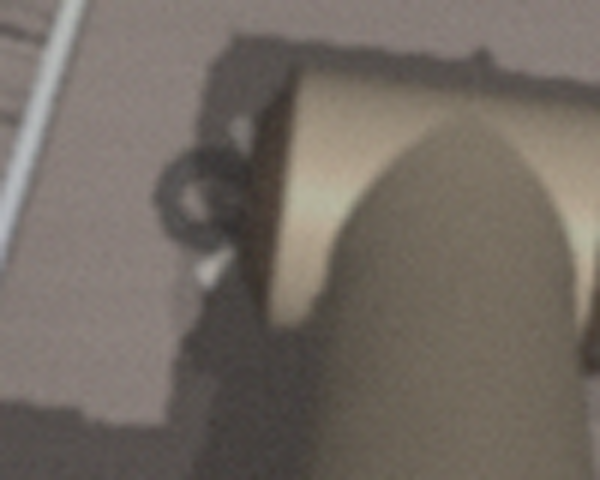

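```bash
python3 - <<'E'
from pull import *
env.move_straight(tcp(JAW+.0003*D,.0025),rate=.02); st()
print(env.move_straight(tcp(JAW+.0003*D,.03),rate=.04,force_limit=5)); st()
env.move_straight(tcp(JAW+.0003*D,.10),rate=.12)
env.movep([.464,-.304,.13],quat(.235+np.pi))
env.move_straight([.464,-.304,.035],rate=.1)
env.pause(.1)
print(env.move_straight([.464,-.304,.0180],rate=.02,force_limit=3)); env.pause(.1);print(env.current_eef_pos(),env.current_force(),env.current_wrist_torque(),env.current_clock())
for n in("side","top"): cv2.imwrite(f"pics/{n}6.png",env.snapshot(n)[:,:,::-1])
a=cv2.imread("pics/side6.png")[140:200,280:430];a=cv2.resize(a,None,fx=5,fy=5,interpolation=2)
b=cv2.imread("pics/top6.png")[185:245,255:315];b=cv2.resize(b,None,fx=5,fy=5,interpolation=2)
c=np.zeros((600,750,3),np.uint8);c[:300]=a;c[300:,:300]=b;cv2.imwrite("pics/p1.png",c)
E
```

```text
tip in jaw x,y mm [0.1  0.07 2.54] F along D,lat,z [ 0.12  0.13 -2.33] sd [0.56 0.49 0.51] t 20.31
False
tip in jaw x,y mm [ 0.3   0.27 29.73] F along D,lat,z [ 0.07  0.08 -2.45] sd [0.42 0.71 0.34] t 21.22
True
[ 0.46381617 -0.30395207  0.02030883] [0.01908132 0.83014139 5.44432082] [ 0.02970707 -0.08515232 -0.00228819] 24.825
```

View pics/p1.png

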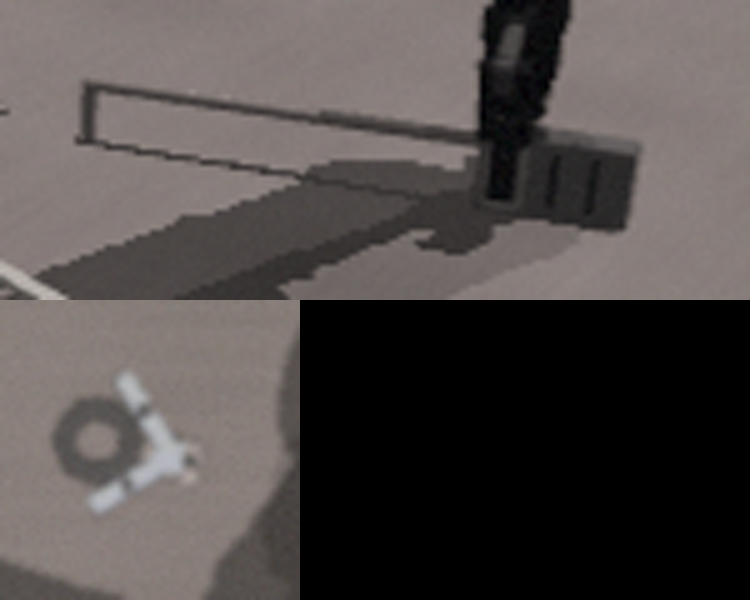

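```bash
python3 - <<'E'
from h import *
env.move_gripper(.07)
env.pause(.2)
env.move_straight([.464,-.304,.16],rate=.12)
env.movep([.30,-.50,.25],quat(.235+np.pi)); env.pause(.5)
print(env.current_finger_gap(),env.current_force(),env.current_clock())
for n in("side","top"): cv2.imwrite(f"pics/{n}7.png",env.snapshot(n)[:,:,::-1])
a=cv2.imread("pics/side7.png")[140:200,280:430];a=cv2.resize(a,None,fx=5,fy=5,interpolation=2)
b=cv2.imread("pics/top7.png")[90:290,90:425];b=cv2.resize(b,(500,300),interpolation=2)
c=np.zeros((600,750,3),np.uint8);c[:300]=a;c[300:,:500]=b;cv2.imwrite("pics/p2.png",c)
for q in("bowl","cup","jar"): print(q,[(np.round(d["rect"]),round(d["p"],2)) for d in env.spot_in("top",q)][:1])
from fit import *
import fit
fit.g=cv2.cvtColor(cv2.imread("pics/top7.png"),cv2.COLOR_BGR2GRAY).astype(float)
print("collar",fit.fit(fit.collar,JAW.copy(),(260,196,288,232),np.array([.003,.003])),JAW)
E
```

```text
0.07015220815482319 [0.00289611 0.25569518 0.41104326] 28.5417
bowl [(array([ 99., 213., 139., 247.]), 0.75)]
cup [(array([312., 112., 338., 141.]), 0.78)]
jar [(array([100., 166., 133., 189.]), 0.95)]
collar (array([0.5448, 0.0256]), np.float64(-0.8011980831406521)) [0.5448 0.0247]
```

View pics/p2.png

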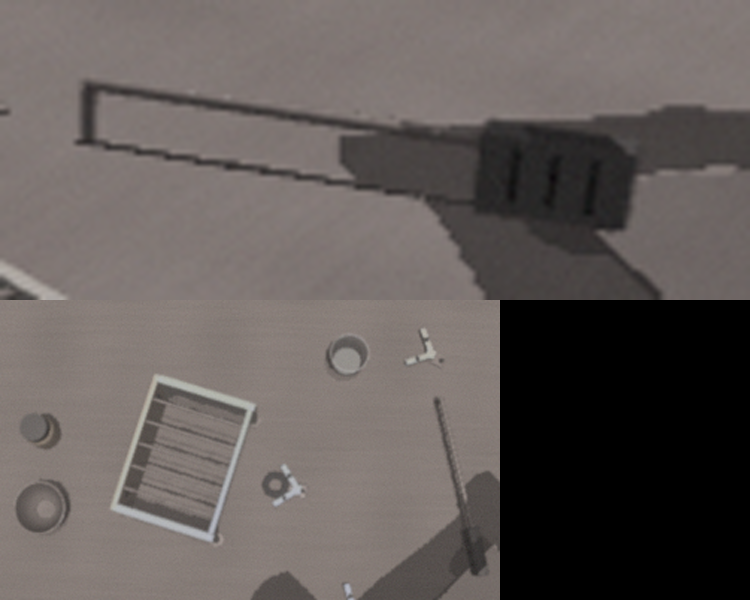

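The rod stands upright by itself, with its leg at about (298,160) in the side image. The collar lies in the jaw at about (275,213) in the top image. The bowl, cup and jar are where they started, so I'm handing the job in.

```bash
python3 - <<'E'
from workcell import env
print(env.job_done(),env.current_clock())
E
```

```text
the job is handed in; nothing more can be done
the job is handed in; nothing more can be done
```

I drew the collar out from under the guard with the rod and seated it in the V jaw of the leftmost stop, at about (284,215) in the top image. I then put the rod back on the bench and handed the job in at about 28.5 s on the robot's clock; the interface gives no verdict.

- **Hooking:** the tip went down inside the hole. The force limit stopped it at bench height, and the side image showed the leg in the hole.
- **Seating:** I felt the jaw with the tip within 1 mm of where the images put it. I then raised the pull in small steps and held about 8 N for roughly 0.75 s. The averaged readings there were 7.9 to 8.4 N, with single readings scattering by about 0.5 N.
- **Afterwards:** I unhooked the rod and stood it where it had been at the start, then let go and backed the arm away. The rod's tip is clear of guard, collar and stop.
- **Last checks:** a fit to the final top image puts the collar's centre about 1 mm from the jaw centre measured at the start. The bowl, cup and jar show within 2 to 4 px of their starting outlines, which is detector scatter.

No check failed. The camera estimates for the collar under the guard differed by about 2 mm between the two views, well inside the hole's clearance.

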